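# Feed a bracket through the spark flap of the parts chute

### The arm

A 6-joint arm with a two-finger parallel gripper is mounted at the origin on the work surface. World frame = base frame: x ahead of the robot, y to its left, z up, the work surface at z = 0. Lengths are in m, angles in rad, forces in N, time in s.
With the tool pointing down it reaches from about 0.3 to 0.75 m from the base axis. Payload 8.5 kg.
Tool frame: the origin (TCP) lies at the very end of the fingers, on their centre line; the grasp point (between the pads) lies 19 mm behind it; z points along the fingers, y is the line along which they close (so a half turn about z gives the same grasp; the last joint's range is limited). The gripper opens to 88 mm and grips with 3 to 60 N. Pads are 18 mm wide; open, the fingers measure 123 mm over their backs; the gripper's body (75 mm by 187 mm) begins 45 mm behind the grasp point.
Start: joints at [-1.374, 0.381, 1.297, -0, 1.464, -0.215], TCP at [0.22, -0.504, 0.239] pointing down, gripper open.
Joint ranges: [-3.11, 3.11], [-0.89, 2.33], [0.22, 2.48], [-1.42, 4.56], [0.17, 2.85], [-2.88, 2.88]. Speed limits (rad/s): [2.39, 2.39, 3.14, 3.14, 3.14, 3.14].

### API

Orientations are given as a rotation vector (axis times angle).
In Python, from plant import sense, grab_frame, ticket, look_for, regions_of gives the robot as it stands. The module is installed in compiled form; this text tells all that it offers.
- The arm moves only by the tool move_arm, never from a script. Its argument "commands" is one flat list of numbers, 7 for each row, row after row: the shift along the tool's x, y, z in units of 40 mm (1.0 is 40 mm), then the turn, a rotation vector about the tool's x, y, z in units of 6 degrees (1.0 is 6 degrees), then the gripper's target within -1 to 1 (fully open at 1, half-way at 0, shut at -1). A call has 1 to 20 rows; each row is the pose to reach, as a shift and turn from the pose commanded when the call began, along the tool's axes at that moment; what a row does not reach only later rows make up. A row lasts 1/12 s, in which the tool goes at most 41.7 mm and 7.16 degrees, less where a joint would pass 70% of its speed; a pose out of reach is approached as far as the arm can. A call with a gripper value outside its range is refused whole. The fingers move at their own pace and stop on an object; "squeeze" is the grip in N (left out, the last holds). Time passes only in rows, so rows that repeat a pose let the fingers close. It gives the time, the measured TCP pose, the force, the opening and the grip force at its end, in the units of the state.
- sense(): the state, without advancing time (a new reading comes with each control period).
- grab_frame(name): name is "side" or "top"; returns a dict with "image" (400x640x3 uint8, red, green, blue), "range_z" (400x640 float32, m along the optical axis (not along the pixel's ray), 0 where there is no reading), "fx", "fy", "cx", "cy" (pixels), "k1" (the pictures are not rectified: a ray, as slopes to the right and down, at radius r is drawn at 1 + k1 r^2 times it, then the intrinsics apply), "pose" (4x4, takes a point from camera to world coordinates). Camera axes: x right, y up, looking along -z (the intrinsics and any distortion apply to the point x, -y, -z); pixel columns grow to the right and rows downward; lengths in m; the calibration is good to about 2 mm. A picture is of the moment at which its call begins.
- ticket.finish_job(): hands the job in; it is judged then, once.
Trained networks look in the newest picture that a camera, given by its name, has taken for a name from the list of things; names that differ only in an ending like _2 or _b are one class to them, and where a whole thing is asked for, a point or a joint stands for the part that bears it (a point fixed in the world has none). Each returns a list of dicts, best first, with "confidence" (0 to 1); they miss things now and then, are a little off and sometimes report something else, mostly with a low value. They report only what shows in the picture. A call takes as long as a camera call. They do not tell look-alikes from the thing itself.
- look_for(camera, query): "xy" ([column, row] in pixels, amid what is visible of it).
- regions_of(camera, query): "region" (400x640 bool, what is visible of it) and "xy" ([column, row] in pixels, amid what is visible of it).
The state is a dict: "time": time; "joint_positions": joint angles; "qvel": joint speeds; "joint_efforts": joint torques, N m; "tcp_pos": TCP position; "ee_rot": TCP orientation; "force": force on the tool from outside, world axes, zero at the start; "wrist_torque": the same for the moment, N m; "finger_gap": opening from 0.0 (shut) to 1.0 (fully open); "grip_force": force on a finger pad.
Only numpy, scipy, OpenCV 4.12 (cv2) and the standard library are available. Lean on these libraries where they do the work, as an engineer would, in place of code of your own. Each camera call takes 0.05 s, during which the arm holds its last target. There are 200 camera calls.

### The job

Slide the dark steel bracket along the chute's loading deck with your fingertips and push it steadily through the hanging yellow spark flap, until it goes over the sill behind the flap and slides down into the collecting tray. Draw your fingers back out before the slow-closing flap comes down on them, and leave it hanging fully shut. The bracket is only to be pushed, never lifted, toppled or flicked, and the roller and the tin on the deck and the spray can and the hammer on the bench stay where they are.

Things in the scene. Friction and masses are not known exactly. Their poses are not given: they have to be found in the camera images.
- chute: Green sheet-metal parts chute, fixed on the bench, 300 mm wide. Origin at bench level (z = 0) straight below the flap's hinge line, mid width; x is the feed direction (level, away from the robot), y left, z up. Its smooth steel deck is level, top 120 mm above the bench, from x = -215 mm (open loading edge) to the sill at +32 mm, y = -146 to +146 mm; side lips rise 14 mm above the deck.
- opening (a point): Middle of the opening on the deck's top, under the hinge line; axes as the chute's. Opening 126 mm wide (y -63 to +63 mm). Beside it a clear 4 mm spark screen (x = -4 to 0), 74 mm tall, runs out to the deck's sides. A hinge rod of 8 mm diameter crosses the opening, its middle 68 mm above the deck: 64 mm is free below it, nothing above it. Leaning fingers reach in further.
- sill (a point): Middle of the sill's edge on the deck's top, 32 mm beyond the hinge line. A bracket whose balance point is pushed 10 mm past it tips onto the slippery slide (126 mm wide, 35 degrees down) and runs alone into the tray (floor 14 mm above the bench, chute x 183 to 324 mm, sides 60 mm tall). A clear guard covers the slide from about 45 mm beyond the hinge line, 74 mm above the deck, downwards.
- flap: The yellow aluminium spark flap with a black lower edge, 116 mm wide, 65 mm long, 4 mm thick, 0.1 kg, hanging from the hinge rod in the opening. Origin on the hinge axis at mid width; its z axis points up along the plate when shut. The shut flap's lower edge is 3 mm above the deck, so whatever is slid against it pushes it open.
- flap_hinge (a joint): Opening angle of the flap in rad: 0 hanging shut, growing as its lower edge swings away from the robot, up to 1.45. It only swings inwards. Weight closes it, slowed by a damper: let go wide open, it needs about 1.5 s to come down to 0.3 rad and some 4 s to hang shut. Pushing it open takes under 5 N.
- bracket: Dark steel bracket, 0.35-0.65 kg, on the deck. Base plate 100 (x) x 60 (y) x 6 mm; at its rear (-x) end a full-width upright plate 40 mm tall, 6 mm thick, flat rear face at x = -50 mm towards the robot; gussets flush with the long sides fall from 38 mm at the upright to 10 mm at x = +30. Origin: centre of underside; balance point x = -15 mm. Starts within 0.4 rad and 50 mm of the feed line.
- roller: Plain steel roller standing upright on the deck beside the opening, diameter 44 mm, 50 mm tall, origin at the centre of its underside. Bystander.
- tin: Round tin, red with a white label band and a bright lid, diameter 46 mm, 50 mm tall, standing on the deck beside the opening, origin at the centre of its underside. Bystander.
- spray_can: Red and yellow spray can, diameter 56 mm, 186 mm tall, black cap, standing on the bench left of the chute, origin at the centre of its underside. Bystander.
- hammer: Hammer lying on the bench right of the chute, origin under its middle. Bystander.
Mind the look-alikes: they are no part of the job. Several things have the shape of the bracket; the one meant has the colours described above.

How it is judged:
On the way, in this order (a step that is already met when the one before it is completed fails the run):
1. the bracket stands in the opening and holds the flap pushed open (value of joint flap_hinge above 0.5 rad and x of bracket in the frame of chute between -0.03 and 0.08 m and angle between bracket's own z axis and vertical below 0.8 rad), for 0.05 s.
2. the bracket has slid down into the tray (x of bracket in the frame of chute above 0.17 m and height (world z) of bracket below 0.07 m), for 0.1 s.
At the end, for the whole second after the job is handed in: The bracket lies at rest in the collecting tray at the foot of the slide (at least 170 mm beyond the hinge line, below 70 mm height), the flap hangs shut (under 0.08 rad), and roller, tin, spray can and hammer are within 15 mm of where they stood (all of step 2 and x of bracket in the frame of chute below 0.34 m and y of bracket in the frame of chute between -0.07 and 0.07 m and linear speed of bracket below 0.02 m/s and value of joint flap_hinge below 0.08 rad and distance of each of roller, tin, spray_can, hammer from where it was at the start of the episode below 0.015 m); the robot touches nothing.
It fails at once if the bracket is lifted off the deck (more than 12 mm) (height (world z) of bracket above 0.132 m).
It fails at once if the bracket is toppled on the deck (tilted more than 0.35 rad before the opening) (x of bracket in the frame of chute below -0.03 m and angle between bracket's own z axis and vertical above 0.35 rad).
It fails at once if the bracket is flicked: faster than 0.4 m/s on the deck (x of bracket in the frame of chute below 0 m and linear speed of bracket above 0.4 m/s).
It fails at once if the flap comes down on the fingers or hand after the bracket has gone down the slide (x of bracket in the frame of chute above 0.12 m and (contact force between flap and the fingers above 0.15 N or contact force between flap and the arm above 0.15 N)).
It fails at once if a bystander is pushed or knocked over (distance of any of roller, tin, spray_can, hammer from where it was at the start of the episode above 0.03 m or angle between any of roller, tin, spray_can's own z axis and vertical above 0.4 rad).
It also fails if it takes over 54 s, if anything falls off the work surface, if the arm or the gripper's body presses on something with over 40 N, if the wrist force passes 120 N, or if a joint passes its speed limit or range.

## Working session

There is one attempt and no reset: what is moved stays moved. The work goes in short steps, Python scripts to look and compute and a tool call to move; the robot and the scene stay as the last step left them, time stands still between calls to the robot, and variables do not carry over. Pictures are saved under pics/ and viewed, at most 10 in all, crops included, and the job is handed in when it is done.

Besides the shell and the picture viewer there is one more tool, called after "Request:" as name(argument=value, ...) on one line, values as JSON. move_arm: Moves the arm, as the interface text tells. Its arguments: {"type":"object","properties":{"commands":{"type":"array"},"squeeze":{"type":"number"}},"required":["commands"]}

```bash
mkdir -p pics
cat > h.py <<'E'
import numpy as np, cv2
from plant import sense, grab_frame, ticket, look_for, regions_of
def cloud(f):
    H,W=f["range_z"].shape
    K=np.array([[f["fx"],0,f["cx"]],[0,f["fy"],f["cy"]],[0,0,1.]])
    v,u=np.mgrid[0:H,0:W]
    p=cv2.undistortPoints(np.stack([u,v],-1).reshape(-1,1,2).astype(float),K,np.array([f["k1"],0,0,0.])).reshape(H,W,2)
    z=f["range_z"][...,None]
    c=np.concatenate([p[...,:1]*z,-p[...,1:]*z,-z],-1)
    P=np.array(f["pose"]); w=c@P[:3,:3].T+P[:3,3]
    w[f["range_z"]==0]=np.nan
    return w
def save(f,n): cv2.imwrite("pics/"+n+".png",f["image"][...,::-1])
E
python3 - <<'E'
from h import *
for c in ("side","top"):
    f=grab_frame(c); save(f,c+"0"); w=cloud(f); np.save(c+"0.npy",w)
    print(c,f["pose"])
    for q in ("bracket","roller","tin","flap","chute","opening","sill"):
        try:
            for r in regions_of(c,q)[:4]:
                m=r["region"]; p=w[m]
                print(q,round(r["confidence"],2),np.round(r["xy"]),m.sum(),np.round(np.nanmedian(p,0),3),np.round(np.nanpercentile(p,[3,97],axis=0),3).tolist(),f["image"][m].mean(0).round())
        except Exception as e: print(q,e)
print(sense())
E
```

```text
side [[-0.80036745  0.46577133 -0.37745067  0.10248713]
 [-0.59948256 -0.62779027  0.49648771  0.57688862]
 [-0.00571012  0.6236477   0.78168468  1.05658061]
 [ 0.          0.          0.          1.        ]]
bracket 0.7 [380. 244.] 717 [ 0.372 -0.043  0.01 ] [[0.339, -0.096, 0.004], [0.404, 0.003, 0.041]] [195.  30.  23.]
bracket 0.68 [329. 145.] 170 [ 0.724 -0.282  0.01 ] [[0.687, -0.301, 0.004], [0.773, -0.265, 0.039]] [122.  54. 141.]
bracket 0.58 [317. 185.] 685 [ 0.587 -0.033  0.131] [[0.541, -0.069, 0.125], [0.635, 0.002, 0.161]] [58. 58. 60.]
roller 0.73 [273. 205.] 346 [0.631 0.106 0.169] [[0.618, 0.081, 0.123], [0.655, 0.121, 0.174]] [160. 152. 144.]
tin 0.51 [314. 152.] 275 [ 0.655 -0.12   0.167] [[0.64, -0.147, 0.129], [0.678, -0.108, 0.174]] [183. 158. 142.]
tin 0.18 [280. 168.] 470 [ 0.692 -0.014  0.162] [[0.686, -0.066, 0.128], [0.697, 0.039, 0.197]] [140. 109.  20.]
flap 0.59 [279. 171.] 478 [ 0.692 -0.005  0.161] [[0.686, -0.061, 0.128], [0.696, 0.044, 0.197]] [139. 108.  20.]
chute 0.57 [288. 182.] 11862 [0.656 0.018 0.121] [[0.478, -0.157, 0.014], [1.015, 0.128, 0
[... 1604 characters left out ...]
92. 184.]
{'time': 0.8, 'joint_positions': array([-1.37432155e+00,  3.80520439e-01,  1.29745282e+00,  1.56701537e-08,
        1.46358717e+00, -2.15350917e-01]), 'qvel': array([ 0.00041362, -0.00060547, -0.00025904,  0.00151767,  0.00061174,
        0.00100267]), 'joint_efforts': array([ 7.76335582e-07, -4.37774420e+01, -2.24721301e+01,  7.13884179e-02,
        3.13782657e-02, -2.70746301e-05]), 'tcp_pos': array([ 0.22011924, -0.50398409,  0.23877331]), 'ee_rot': array([ 3.07519418e+00,  6.42325984e-01, -4.53287294e-07]), 'force': array([-0.25410319,  0.56315037,  0.37970143]), 'wrist_torque': array([ 0.05258979, -0.01721981, -0.01626144]), 'grip_force': 0.0, 'finger_gap': 1.0013969847787187}
```

Run:
```python
from h import *
import cv2
a=cv2.imread("pics/top0.png")[60:280,220:480]; b=cv2.imread("pics/side0.png")[80:300,200:460]
cv2.imwrite("pics/both.png",cv2.resize(np.hstack([a,b]),(800,338),interpolation=cv2.INTER_CUBIC))
fs=[]
for c in ("side","top"):
    f=grab_frame(c); w=cloud(f)
    for r in regions_of(c,"bracket")[:4]:
        m=r["region"]; p=w[m]; p=p[~np.isnan(p[:,0])]
        if np.median(p[:,2])>.1:
            q=p[p[:,2]>.122]
            print(c,"bracket rect",cv2.minAreaRect(q[:,:2].astype(np.float32)*1000))
            t=q[q[:,2]>.153]; print(" upright top",len(t),t.mean(0),cv2.minAreaRect(t[:,:2].astype(np.float32)*1000))
    # deck points
    d=w[(abs(w[...,2]-.12)<.006)&(w[...,0]>.4)&(w[...,0]<.8)&(abs(w[...,1])<.25)]
    print(c,"deck",np.median(d[:,2]),cv2.minAreaRect(d[:,:2].astype(np.float32)*1000))
    # lips
    l=w[(w[...,2]>.128)&(w[...,2]<.14)&(w[...,0]>.46)&(w[...,0]<.62)]
    for s in (1,-1):
        k=l[(s*l[:,1]>.1)]; 
        if len(k)>5: print(" lip",s,len(k),np.polyfit(k[:,0],k[:,1],1),np.median(k,0))
    t=w[(w[...,2]>.180)&(w[...,2]<.205)&(w[...,0]>.6)&(w[...,0]<.8)&(abs(w[...,1])<.2)]
    if len(t): print(" screen/rod top",len(t),np.polyfit(t[:,1],t[:,0],1),t.mean(0),t.min(0),t.max(0))
    tr=w[(w[...,0]>.85)&(abs(w[...,1])<.2)&(w[...,2]>.05)]
    if len(tr): print(" tray rim",cv2.minAreaRect(tr[:,:2].astype(np.float32)*1000))
```

```text
side bracket rect ((592.4960327148438, -34.147186279296875), (100.64833068847656, 66.8905258178711), 19.022687911987305)
 upright top 83 [ 0.55257573 -0.04558624  0.15882425] ((558.5875854492188, -45.52758026123047), (30.74776840209961, 62.62656784057617), 15.996129035949707)
side deck 0.12180779297803057 ((639.8817749023438, -14.329940795898438), (324.00872802734375, 302.3365173339844), 2.586243152618408)
 lip 1 209 [ 0.9736968  -0.32785624] [0.56322912 0.13199532 0.13408896]
 lip -1 121 [ 0.0522627  -0.19483997] [ 0.55900221 -0.16534792  0.13307541]
 screen/rod top 856 [-0.0741229   0.70848729] [0.70839543 0.00123929 0.1920182 ] [ 0.67635009 -0.16289186  0.18001552] [0.76396655 0.13876158 0.20323152]
 tray rim ((1534.2119140625, -9.19256591796875), (379.8810119628906, 1368.515869140625), 89.9512939453125)
top bracket rect ((591.8330688476562, -31.06855010986328), (99.7945327758789, 60.3836669921875), 19.580293655395508)
 upright top 77 [ 0.55366508 -0.04115536  0.15910508] ((562.1549072265625, -42.11595153808594), (38.33396530151367, 58.6568489074707), 17.160429000854492)
top deck 0.12108738888781079 ((613.048095703125, -13.805877685546875), (268.62457275390625, 293.3310546875), 2.7986180782318115)
 lip 1 118 [ 0.780246   -0.24661886] [0.564493   0.13131039 0.13313755]
 lip -1 102 [ 0.06702434 -0.19187785] [ 0.55418221 -0.16279714  0.13215353]
 screen/rod top 859 [-0.06610152  0.71695452] [ 0.71718899 -0.00354719  0.19223824] [ 0.67572125 -0.15957665  0.18002873] [0.76817473 0.14057692 0.20487078]
 tray rim ((939.194091796875, 2.5275726318359375), (184.0877685546875, 150.17489624023438), 2.665642499923706)
```

View pics/both.png

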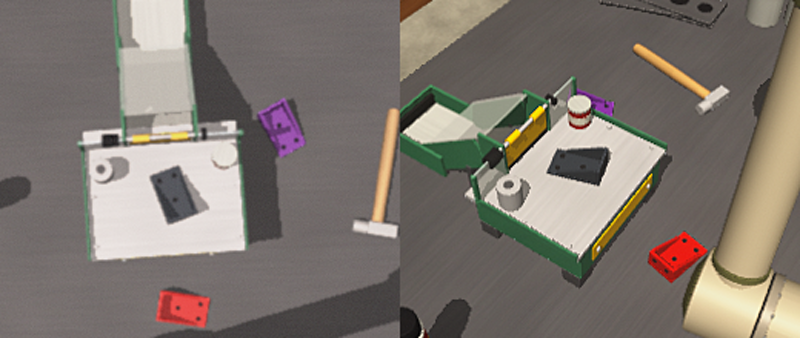

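Both crops show the dark bracket mid-deck, yawed about 19° to the left, with its upright towards the robot. In the full top picture it is near pixel (332,188), the roller near (283,170), the tin near (366,163), and the shut flap is ahead of it. The red and purple brackets are look-alikes on the bench.

Chute origin is about (0.694, -0.010) with yaw 0.047. I'll push with the fingers leaning 35° so they fit under the rod.

```bash
cat >> h.py <<'E'
from scipy.spatial.transform import Rotation as Ro
O=np.array([.694,-.010]); YAW=.047
def toolR(head,lean):
    d=np.array([np.cos(head),np.sin(head),0]); Z=np.array([0,0,1.])
    z=np.sin(lean)*d-np.cos(lean)*Z; x=np.cos(lean)*d+np.sin(lean)*Z
    return np.stack([x,np.cross(z,x),z],1)
def row(p,head,lean=np.radians(35)):
    s=sense(); R0=Ro.from_rotvec(s["ee_rot"]).as_matrix()
    t=R0.T@(np.array(p)-s["tcp_pos"])/.04
    r=Ro.from_matrix(R0.T@toolR(head,lean)).as_rotvec()/np.radians(6)
    return np.round(np.r_[t,r],2).tolist()
def c2w(x,y): c,s=np.cos(YAW),np.sin(YAW); return O+np.array([c*x-s*y,s*x+c*y])
E
python3 -c "
from h import *
print(row([.46,-.078,.26],.337))"
```

```text
[9.76, -7.36, -0.53, -0.22, 5.83, 0.69]
```

Request:
move_arm(commands=[9.76,-7.36,-0.53,-0.22,5.83,0.69,-0.4,9.76,-7.36,-0.53,-0.22,5.83,0.69,-0.4,9.76,-7.36,-0.53,-0.22,5.83,0.69,-0.4,9.76,-7.36,-0.53,-0.22,5.83,0.69,-0.4,9.76,-7.36,-0.53,-0.22,5.83,0.69,-0.4,9.76,-7.36,-0.53,-0.22,5.83,0.69,-0.4,9.76,-7.36,-0.53,-0.22,5.83,0.69,-0.4,9.76,-7.36,-0.53,-0.22,5.83,0.69,-0.4,9.76,-7.36,-0.53,-0.22,5.83,0.69,-0.4,9.76,-7.36,-0.53,-0.22,5.83,0.69,-0.4,9.76,-7.36,-0.53,-0.22,5.83,0.69,-0.4,9.76,-7.36,-0.53,-0.22,5.83,0.69,-0.4,9.76,-7.36,-0.53,-0.22,5.83,0.69,-0.4,9.76,-7.36,-0.53,-0.22,5.83,0.69,-0.4,9.76,-7.36,-0.53,-0.22,5.83,0.69,-0.4,9.76,-7.36,-0.53,-0.22,5.83,0.69,-0.4,9.76,-7.36,-0.53,-0.22,5.83,0.69,-0.4,9.76,-7.36,-0.53,-0.22,5.83,0.69,-0.4])

```text
time: 2.5
tcp_pos: [0.4599, -0.0792, 0.2598]
ee_rot: [-2.864, -0.484, -0.903]
force: [0.0, -0.4, 0.7]
finger_gap: 0.299
grip_force: 0.0
```

```bash
python3 -c "
from h import *
s=sense(); print(s['time'],s['tcp_pos'],s['ee_rot'],s['finger_gap'],s['joint_positions'])
print(row([.502,-.063,.144],.337))"
```

```text
2.5 [ 0.45985553 -0.0791517   0.25983404] [-2.86378938 -0.48408658 -0.90255574] 0.29918923668656183 [-0.71541763  0.04276715  1.82776878  0.6187631   1.03050759  0.25938076]
[-0.74, -0.04, 3.02, 0.01, 0.0, -0.02]
```

Now I'll lower behind the bracket, then plan the contact and take a closer look.

Request:
move_arm(commands=[-0.37,-0.02,1.5,0,0,0,-0.4,-0.74,-0.04,3.02,0,0,0,-0.4,-0.74,-0.04,3.02,0,0,0,-0.4,-0.74,-0.04,3.02,0,0,0,-0.4,-0.74,-0.04,3.02,0,0,0,-0.4,-0.74,-0.04,3.02,0,0,0,-0.4])

```text
time: 3.0
tcp_pos: [0.5022, -0.0623, 0.1457]
ee_rot: [-2.863, -0.487, -0.905]
force: [0.1, -0.3, -0.3]
finger_gap: 0.301
grip_force: 0.0
```

Run:
```python
from h import *
f=grab_frame("side"); save(f,"side1"); 
cv2.imwrite("pics/s1.png",cv2.resize(f["image"][80:300,180:500,::-1],None,fx=2.4,fy=2.4))
s=sense(); print(s['time'],s['tcp_pos'],s['force'])
# plan: A push 40mm along bracket axis after contact; B square and centre; C final
cb=np.array([.592,-.0315]); d=np.array([np.cos(.337),np.sin(.337)])
A=cb-.0574*d; print("contact tcp",A, row([*A,.144],.337))
for k in (.02,.04): print(row([*(A+k*d),.144],.337))
```

```text
3.05 [ 0.50233799 -0.06248069  0.14637324] [0.39560207 0.20103145 0.39197149]
contact tcp [ 0.5378287  -0.05047973] [0.73, 0.01, 0.59, 0.03, -0.02, 0.01]
[1.14, 0.01, 0.88, 0.03, -0.02, 0.01]
[1.55, 0.01, 1.16, 0.03, -0.02, 0.01]
```

View pics/s1.png

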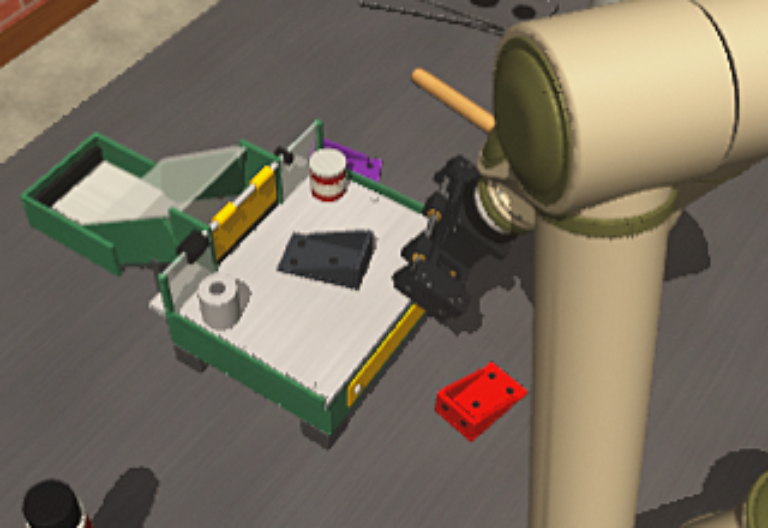

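The gripper (crop ~(440,240)) sits squarely behind the bracket's upright (crop ~(365,255)), and nothing else is near it. I'll push 40 mm along the bracket's axis.

Request:
move_arm(commands=[0.31,0,0.23,0,0,0,-0.4,0.55,0,0.41,0,0,0,-0.4,0.67,0,0.5,0,0,0,-0.4,0.78,0,0.59,0,0,0,-0.4,0.88,0,0.66,0,0,0,-0.4,0.98,0,0.74,0,0,0,-0.4,1.08,0,0.81,0,0,0,-0.4,1.18,0,0.88,0,0,0,-0.4,1.28,0,0.96,0,0,0,-0.4,1.38,0,1.03,0,0,0,-0.4,1.47,0,1.1,0,0,0,-0.4,1.55,0,1.16,0,0,0,-0.4,1.55,0,1.16,0,0,0,-0.4])

```text
time: 4.13
tcp_pos: [0.5757, -0.0357, 0.1415]
ee_rot: [-2.862, -0.488, -0.903]
force: [-0.2, 0.3, -0.6]
finger_gap: 0.3
grip_force: 0.0
```

```bash
cat > m.py <<'E'
from h import *
def meas(c="side"):
    f=grab_frame(c); w=cloud(f)
    for r in regions_of(c,"bracket")[:4]:
        p=w[r["region"]]; p=p[~np.isnan(p[:,0])]
        if np.median(p[:,2])>.1:
            print(c,len(p),r["confidence"],cv2.minAreaRect(p[p[:,2]>.122][:,:2].astype(np.float32)*1000),np.median(p,0))
    return f
E
python3 - <<'E'
from m import *
f=meas(); g=meas("top")
cv2.imwrite("pics/s2.png",np.hstack([cv2.resize(f["image"][110:260,220:420,::-1],(400,300)),cv2.resize(g["image"][110:260,220:420,::-1],(400,300))]))
s=sense(); print(s['time'],s['tcp_pos'],s['force'],s['ee_rot'])
# square up: heading YAW, rotate about contact
print(row([*c2w(-.105,-.008),.144],YAW))
print((s["tcp_pos"][:2]-O)@np.array([[np.cos(YAW),-np.sin(YAW)],[np.sin(YAW),np.cos(YAW)]]))
E
```

```text
side 723 0.84 ((634.0440673828125, -17.959152221679688), (106.52874755859375, 65.81090545654297), 19.04506492614746) [ 0.62917371 -0.01600624  0.1302168 ]
side 464 0.39 ((691.9973754882812, -11.60776138305664), (14.180462837219238, 117.04996490478516), 1.9961609840393066) [ 0.69200079 -0.00860171  0.16180288]
top 667 0.79 ((630.97802734375, -17.86815643310547), (99.57843017578125, 58.21377182006836), 19.13469696044922) [ 0.63139412 -0.01803563  0.12855531]
4.3333 [ 0.57500645 -0.03591196  0.14145801] [-0.82978508  0.23653487 -0.47372315] [-2.86255867 -0.48719937 -0.90225816]
[0.4, -0.19, 0.21, -1.59, 0.0, 2.27]
[-0.12007956 -0.02029271]
```

View pics/s2.png

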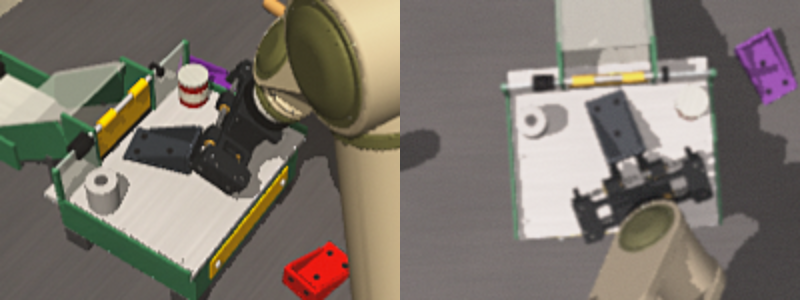

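The side crop and top crop both show the bracket flush against the fingertips, just before the flap and still about 16° left of the feed line. Next I'll square it up by rotating the fingers while advancing.

```bash
python3 -c "
from h import *
print(row([*c2w(-.102,-.012),.144],YAW))"
```

```text
[0.44, -0.07, 0.23, -1.59, 0.0, 2.27]
```

Request:
move_arm(commands=[0.05,-0.01,0.03,-0.2,0,0.28,-0.4,0.11,-0.02,0.06,-0.4,0,0.57,-0.4,0.16,-0.03,0.09,-0.6,0,0.85,-0.4,0.22,-0.04,0.12,-0.8,0,1.13,-0.4,0.27,-0.04,0.14,-1.0,0,1.42,-0.4,0.33,-0.05,0.17,-1.2,0,1.7,-0.4,0.38,-0.06,0.2,-1.4,0,2.0,-0.4,0.44,-0.07,0.23,-1.59,0,2.27,-0.4,0.44,-0.07,0.23,-1.59,0,2.27,-0.4])

```text
time: 5.08
tcp_pos: [0.5925, -0.0262, 0.1439]
ee_rot: [-2.982, -0.07, -0.939]
force: [-1.4, -0.0, -0.1]
finger_gap: 0.301
grip_force: 0.3
```

Run:
```python
from m import *
f=meas(); g=meas("top")
cv2.imwrite("pics/s3.png",np.hstack([cv2.resize(f["image"][110:260,220:420,::-1],(400,300)),cv2.resize(g["image"][110:260,220:420,::-1],(400,300))]))
s=sense(); print(s['time'],s['tcp_pos'],s['force'])
for x in (-.102,-.06,0,.008): print(x,row([*c2w(x,-.006),.144],YAW))
```

```text
side 524 0.9 ((626.6116333007812, -8.426651000976562), (95.851318359375, 168.83558654785156), 71.14569091796875) [ 0.65965654 -0.02101636  0.12932408]
top 661 0.7 ((651.2344360351562, -18.286396026611328), (98.99231719970703, 59.16077423095703), 8.352470397949219) [ 0.65026712 -0.01840747  0.12848708]
5.2833 [ 0.59262955 -0.02697739  0.14409087] [-1.11998834  0.8737892  -0.1668578 ]
-0.102 [-0.0, -0.15, 0.0, -0.0, 0.0, 0.01]
-0.06 [0.86, -0.15, 0.6, -0.0, 0.0, 0.01]
0 [2.09, -0.15, 1.47, -0.0, 0.0, 0.01]
0.008 [2.25, -0.15, 1.58, -0.0, 0.0, 0.01]
```

View pics/s3.png

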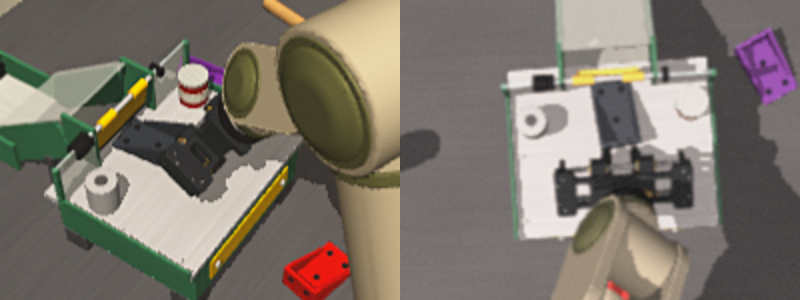

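The bracket is now about 5° off square, centred in the opening, with its nose at the flap. I'll push part way in (about 55 mm) and then check.

Request:
move_arm(commands=[0.12,0,0.08,0,0,0,-0.4,0.24,0,0.17,0,0,0,-0.4,0.37,0,0.26,0,0,0,-0.4,0.5,0,0.35,0,0,0,-0.4,0.62,0,0.43,0,0,0,-0.4,0.75,0,0.52,0,0,0,-0.4,0.88,0,0.61,0,0,0,-0.4,1.0,0,0.7,0,0,0,-0.4,1.12,0,0.78,0,0,0,-0.4,1.12,0,0.78,0,0,0,-0.4])

```text
time: 6.12
tcp_pos: [0.6485, -0.0244, 0.1445]
ee_rot: [-2.982, -0.07, -0.942]
force: [1.1, -0.5, 0.0]
finger_gap: 0.304
grip_force: 0.0
```

Run:
```python
from m import *
f=meas(); g=meas("top")
cv2.imwrite("pics/s4.png",np.hstack([cv2.resize(f["image"][110:260,220:420,::-1],(400,300)),cv2.resize(g["image"][110:260,220:420,::-1],(400,300))]))
s=sense(); print(s['time'],s['tcp_pos'],s['force'])
for x in (0,.008): print(x,row([*c2w(x,-.01),.144],YAW))
```

```text
side 242 0.68 ((692.9305419921875, -18.790000915527344), (66.41971588134766, 140.62278747558594), 70.35047912597656) [ 0.70769568 -0.03227658  0.12973698]
top 341 0.76 ((702.3023681640625, -20.97406005859375), (91.90511322021484, 59.86653137207031), 3.541757583618164) [ 0.68216398 -0.02171937  0.12887543]
top 8888 0.51 ((665.9151000976562, -10.524810791015625), (378.3516845703125, 300.254150390625), 3.037644863128662) [0.71953912 0.00665615 0.12114234]
6.3167 [ 0.64734068 -0.02428986  0.14444076] [-0.34150623 -1.07242574 -0.35517987]
0 [0.96, -0.05, 0.69, 0.0, -0.0, 0.0]
0.008 [1.13, -0.05, 0.8, 0.0, -0.0, 0.0]
```

View pics/s4.png

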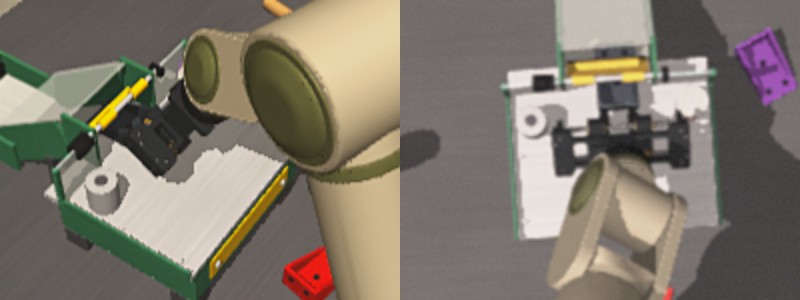

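Both crops show the bracket square in the opening, holding the flap up. This move is the final push followed by a quick draw-back.

Request:
move_arm(commands=[0.14,0,0.1,0,0,0,-0.4,0.28,-0.01,0.2,0,0,0,-0.4,0.42,-0.02,0.3,0,0,0,-0.4,0.57,-0.02,0.4,0,0,0,-0.4,0.72,-0.03,0.51,0,0,0,-0.4,0.87,-0.04,0.61,0,0,0,-0.4,1.01,-0.05,0.71,0,0,0,-0.4,1.14,-0.05,0.8,0,0,0,-0.4,0.6,-0.03,0.42,0,0,0,-0.4,-0.1,0,-0.07,0,0,0,-0.4,-0.8,0,-0.56,0,0,0,-0.4,-1.2,0,-0.84,0,0,0,-0.4,-1.2,0,-0.84,0,0,0,-0.4])

```text
time: 7.4
tcp_pos: [0.5861, -0.0266, 0.144]
ee_rot: [-2.983, -0.069, -0.937]
force: [0.3, 0.5, 0.4]
finger_gap: 0.302
grip_force: 0.0
```

Run:
```python
from m import *
f=meas(); g=meas("top")
cv2.imwrite("pics/s5.png",np.hstack([cv2.resize(f["image"][60:260,160:420,::-1],(400,300)),cv2.resize(g["image"][60:260,220:420,::-1],(400,300))]))
s=sense(); print(s['time'],s['tcp_pos'],s['force'])
for x in (0,.014): print(x,row([*c2w(x,-.01),.144],YAW))
```

```text
7.6 [ 0.5900634  -0.0272527   0.14459665] [0.67776981 0.38162294 0.11948682]
0 [2.13, -0.06, 1.52, 0.01, -0.01, 0.0]
0.014 [2.42, -0.06, 1.72, 0.01, -0.01, 0.0]
```

View pics/s5.png

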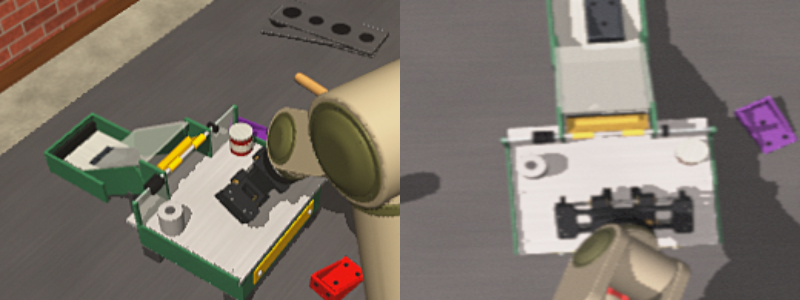

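The bracket lies in the tray (right crop, ~(605,20)), the flap is still coming down, and the fingers are clear. I'll back off and wait for it to shut.

Request:
move_arm(commands=[-0.6,0,-0.8,0,0,0,-0.4,-1.2,0,-1.6,0,0,0,-0.4,-1.2,0,-2.4,0,0,0,-0.4,-1.2,0,-2.4,0,0,0,-0.4,-1.2,0,-2.4,0,0,0,-0.4,-1.2,0,-2.4,0,0,0,-0.4,-1.2,0,-2.4,0,0,0,-0.4,-1.2,0,-2.4,0,0,0,-0.4,-1.2,0,-2.4,0,0,0,-0.4,-1.2,0,-2.4,0,0,0,-0.4,-1.2,0,-2.4,0,0,0,-0.4,-1.2,0,-2.4,0,0,0,-0.4,-1.2,0,-2.4,0,0,0,-0.4,-1.2,0,-2.4,0,0,0,-0.4,-1.2,0,-2.4,0,0,0,-0.4,-1.2,0,-2.4,0,0,0,-0.4,-1.2,0,-2.4,0,0,0,-0.4,-1.2,0,-2.4,0,0,0,-0.4,-1.2,0,-2.4,0,0,0,-0.4,-1.2,0,-2.4,0,0,0,-0.4])

```text
time: 9.27
tcp_pos: [0.4945, -0.0314, 0.1954]
ee_rot: [-2.982, -0.07, -0.94]
force: [-0.7, -0.2, 0.3]
finger_gap: 0.298
grip_force: 0.0
```

Request:
move_arm(commands=[0,0,0,0,0,0,-0.4,0,0,0,0,0,0,-0.4,0,0,0,0,0,0,-0.4,0,0,0,0,0,0,-0.4,0,0,0,0,0,0,-0.4,0,0,0,0,0,0,-0.4,0,0,0,0,0,0,-0.4,0,0,0,0,0,0,-0.4,0,0,0,0,0,0,-0.4,0,0,0,0,0,0,-0.4,0,0,0,0,0,0,-0.4,0,0,0,0,0,0,-0.4,0,0,0,0,0,0,-0.4,0,0,0,0,0,0,-0.4,0,0,0,0,0,0,-0.4,0,0,0,0,0,0,-0.4,0,0,0,0,0,0,-0.4,0,0,0,0,0,0,-0.4,0,0,0,0,0,0,-0.4,0,0,0,0,0,0,-0.4])

```text
time: 10.93
tcp_pos: [0.4945, -0.0314, 0.1954]
ee_rot: [-2.982, -0.07, -0.94]
force: [0.5, 0.5, 0.5]
finger_gap: 0.301
grip_force: 0.0
```

Request:
move_arm(commands=[0,0,0,0,0,0,-0.4,0,0,0,0,0,0,-0.4,0,0,0,0,0,0,-0.4,0,0,0,0,0,0,-0.4,0,0,0,0,0,0,-0.4,0,0,0,0,0,0,-0.4,0,0,0,0,0,0,-0.4,0,0,0,0,0,0,-0.4,0,0,0,0,0,0,-0.4,0,0,0,0,0,0,-0.4,0,0,0,0,0,0,-0.4,0,0,0,0,0,0,-0.4,0,0,0,0,0,0,-0.4,0,0,0,0,0,0,-0.4,0,0,0,0,0,0,-0.4,0,0,0,0,0,0,-0.4,0,0,0,0,0,0,-0.4,0,0,0,0,0,0,-0.4,0,0,0,0,0,0,-0.4,0,0,0,0,0,0,-0.4])

```text
time: 12.6
tcp_pos: [0.4945, -0.0314, 0.1953]
ee_rot: [-2.982, -0.07, -0.94]
force: [0.1, 0.5, -0.2]
finger_gap: 0.298
grip_force: 0.0
```

Request:
move_arm(commands=[0,0,0,0,0,0,-0.4,0,0,0,0,0,0,-0.4,0,0,0,0,0,0,-0.4,0,0,0,0,0,0,-0.4,0,0,0,0,0,0,-0.4,0,0,0,0,0,0,-0.4,0,0,0,0,0,0,-0.4,0,0,0,0,0,0,-0.4,0,0,0,0,0,0,-0.4,0,0,0,0,0,0,-0.4,0,0,0,0,0,0,-0.4,0,0,0,0,0,0,-0.4,0,0,0,0,0,0,-0.4,0,0,0,0,0,0,-0.4,0,0,0,0,0,0,-0.4,0,0,0,0,0,0,-0.4,0,0,0,0,0,0,-0.4,0,0,0,0,0,0,-0.4,0,0,0,0,0,0,-0.4,0,0,0,0,0,0,-0.4])

```text
time: 14.27
tcp_pos: [0.4945, -0.0314, 0.1953]
ee_rot: [-2.982, -0.07, -0.94]
force: [0.3, 0.5, -0.5]
finger_gap: 0.299
grip_force: 0.0
```

Run:
```python
from h import *
for c in ("side","top"):
    f=grab_frame(c); save(f,c+"6"); w=cloud(f)
    for q in ("bracket","roller","tin","flap"):
        for r in regions_of(c,q)[:3]: print(c,q,round(r["confidence"],2),np.round(np.nanmedian(w[r["region"]],0),3),np.round(np.nanpercentile(w[r["region"]],[3,97],axis=0),3).tolist())
    if c=="side": a=f["image"]
cv2.imwrite("pics/s6.png",np.hstack([cv2.resize(a[60:260,160:420,::-1],(400,300)),cv2.resize(f["image"][60:260,220:420,::-1],(400,300))]))
print(sense()["time"],sense()["force"])
```

```text
side bracket 0.84 [ 0.371 -0.042  0.01 ] [[0.34, -0.095, 0.004], [0.403, 0.003, 0.041]]
side bracket 0.83 [ 0.972 -0.01   0.022] [[0.92, -0.039, 0.016], [1.01, 0.022, 0.055]]
side bracket 0.59 [ 0.727 -0.282  0.01 ] [[0.688, -0.307, 0.003], [0.774, -0.267, 0.039]]
side roller 0.65 [0.631 0.107 0.168] [[0.618, 0.084, 0.125], [0.656, 0.121, 0.174]]
side tin 0.6 [ 0.656 -0.122  0.159] [[0.639, -0.153, 0.122], [0.697, -0.108, 0.175]]
side flap 0.64 [ 0.692 -0.007  0.162] [[0.687, -0.066, 0.126], [0.697, 0.046, 0.197]]
top bracket 0.72 [ 0.964 -0.008  0.023] [[0.914, -0.037, 0.014], [1.012, 0.021, 0.056]]
top bracket 0.62 [ 0.737 -0.259  0.009] [[0.689, -0.296, -0.0], [0.78, -0.216, 0.042]]
top roller 0.63 [0.635 0.1   0.171] [[0.618, 0.081, 0.134], [0.658, 0.119, 0.177]]
top roller 0.15 [ 0.966 -0.007  0.023] [[0.915, -0.036, 0.014], [1.013, 0.022, 0.056]]
top tin 0.7 [ 0.66  -0.126  0.17 ] [[0.641, -0.147, 0.122], [0.68, -0.107, 0.177]]
top flap 0.79 [ 0.692 -0.008  0.19 ] [[0.686, -0.059, 0.125], [0.704, 0.04, 0.2]]
14.7667 [ 0.81791363  0.21421855 -0.18931623]
```

View pics/s6.png

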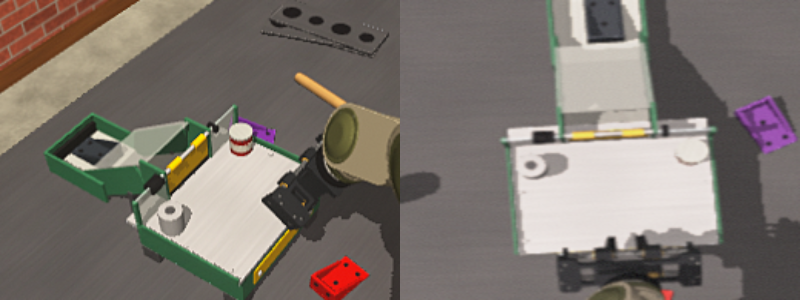

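The flap hangs shut (left crop, ~(188,163)), the bracket rests flat in the tray (right crop, ~(605,20)), the roller and tin are unmoved, and the gripper is clear.

```bash
python3 -c "
from plant import ticket
print(ticket.finish_job())"
```

```text
the job is handed in; nothing more can be done
None
```

I pushed the bracket through the flap and it slid into the tray; the flap hangs shut, the roller and tin have not moved, the arm stayed well away from the can and hammer (neither re-measured), and the job is handed in, though no verdict came back.

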